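# Release and draw out the drive tray

## Robot

A 6-joint arm with a two-finger parallel gripper is mounted at the origin on a cart in front of the work surface, level with it; the furniture and walls round the work are solid. World frame = base frame: x ahead of the robot, y to its left, z up, the work surface at z = 0. Lengths are in m, angles in rad, forces in N, time in s.
With the tool pointing down it reaches from about 0.35 to 0.775 m from the base axis. Payload 7.3 kg.
Tool frame: the origin (TCP) lies midway between the tips of the shut fingers; the grasp point (between the pads) lies 19 mm behind it (robot.grip_depth is the z of the grasp point in the tool frame, in m); z points along the fingers, y is the line along which they close (so a half turn about z gives the same grasp; the last joint's range is limited). The gripper opens to 92 mm and grips with 3 to 60 N. Pads are 19 mm wide; open, the fingers measure 130 mm over their backs; the gripper's body (75 mm by 190 mm) begins 47 mm behind the grasp point.
Start: joints at [-1.395, 0.342, 1.524, -0, 1.275, -0.146], TCP at [0.166, -0.498, 0.227] pointing down, gripper open.
Joint ranges: [-2.53, 2.53], [-0.77, 2.02], [0.04, 2.7], [-1, 4.14], [0.28, 2.66], [-3.11, 3.11]. Speed limits (rad/s): [2.57, 2.57, 3.14, 3.14, 3.14, 3.14].

## Interface

Orientations are given as [roll, pitch, yaw] about the fixed x, y, z axes, in that order (R = Rz(yaw) Ry(pitch) Rx(roll)).
In Python, from cell import robot, viewer gives the robot as it stands.
- The arm moves only by the tool step_arm, never from a script. Its argument "increments" is a list of rows, each an object with "delta_pos": the shift along the tool's x, y, z in cm, a list of three; "dr": the turn, a rotation vector about the tool's x, y, z in degrees, a list of three; "fingers": the closure, from -1 (fully open) to 1 (shut), so that 0 is half open. In form: [{"delta_pos": [tx, ty, tz], "dr": [wx, wy, wz], "fingers": fingers}, ...]. A call has exactly 5 rows; each row is the pose to reach, as a shift and turn from the pose commanded when the call began, along the tool's axes at that moment; what a row does not reach only later rows make up. A row lasts 1/8 s, in which the tool goes at most 62.5 mm and 10.7 degrees, less where a joint would pass 70% of its speed; a pose out of reach is approached as far as the arm can. A call with a gripper value outside its range is refused whole. The fingers move at their own pace and stop on an object; "newtons" is the grip in N (left out, the last holds). Time passes only in rows, so rows that repeat a pose let the fingers close, or fill a call up. It gives the time, the measured TCP pose, the force, the opening and the grip force at its end, in the units of the state.
- robot.observe(): the state, without advancing time (a new reading comes with each control period).
- viewer.read_camera(name): name is "scene" or "side" or "wrist"; returns the picture (480x640x3 uint8, red, green, blue); there is no depth.
- viewer.camera_params(name): a dict with "K" (3x3 intrinsics, pixels), "T" (4x4, takes a point from camera to world coordinates). Camera axes: x right, y down, z forward; pixel columns grow to the right and rows downward; lengths in m; the calibration is good to about 2 mm. A picture is of the moment at which its call begins: read the wrist's pose just before it. camera_params takes no time and is no camera call; for the wrist camera it gives the pose at the moment of the call.
- robot.hand_in(): hands the job in; it is judged then, once.
The state is a dict: "time": time; "qpos": joint angles; "qvel": joint speeds; "joint_efforts": joint torques, N m; "tool_pos": TCP position; "tool_rot": TCP orientation; "contact_force": force on the tool from outside, world axes, zero at the start; "torque": the same for the moment, N m; "opening": finger opening in m; "grip_force": force on a finger pad.
Only numpy, scipy, OpenCV 4.12 (cv2) and the standard library are available. Lean on these libraries where they do the work, as an engineer would, in place of code of your own. Each camera call takes 0.05 s, during which the arm holds its last target. There are 200 camera calls.

## Task

The open drive rack on the bench has two trays, each kept home by a swing catch. On the tray that carries the cased drive (not the bare circuit board), push the catch outward with a fingertip until it is well clear, then hook a fingertip behind the tray's upturned front lip and draw the tray all the way out to its stop, so that the drive lies free of the rack. Do not pinch the lip, and do not touch or lift what lies in the trays; leave the other tray home with its catch across it, and the things on the bench where they are.

Things in the scene. Friction and masses are not known exactly. Their poses are not given: they have to be found in the camera images.
- drive_rack: open drive test rack of dark sheet steel, fixed to the bench: body 118 deep (x, from -65 to +53 mm) x 178 wide (y) x 43 mm high, open above, two bays side by side. Origin: on the bench surface under its middle; x points to its back (away from the robot), y to its left, z up. A cross bar (24 mm deep, top 34 mm above the bench) spans both bays along the front at x -65 to -41 mm. The bays' middle lines lie at y +43 mm (left) and y -43 mm (right)
- left_tray (a joint): travel of the left bay's aluminium tray in m: 0 fully home, 0.112 drawn out to its stop toward the rack's -x; slides stiffly (about 2 N) and stays where it is left. It cannot move while its catch stands across it
- right_tray (a joint): the same for the right bay's tray
- left_catch (a joint): angle of the left bay's swing catch in rad: 0 across its tray (pointing to the rack's -x), growing as it swings outward, to the rack's left (+y), 1.62 at its stop, lying along the cross bar. It frees the tray from about 0.6; light (under 1 N at the peg), stays where it is left
- right_catch (a joint): the same for the right bay's catch, which swings outward to the rack's right (-y)
- left_pivot (a point): pivot of the left catch on top of the cross bar, 40 mm above the bench; upright axis
- right_pivot (a point): pivot of the right catch, likewise
- left_peg (a point): top of the upright finger peg at the left catch's free end, 32 mm from the pivot: round, 8 mm thick (11 at the top), reaching from 38 to 57 mm above the bench; the flat catch arm under it is 10 mm wide, its upper side 38 mm above the bench
- right_peg (a point): top of the right catch's peg, likewise
- left_lip (a point): middle of the top edge of the rear (inner) face of the left tray's upturned front lip, 36 mm above the bench. The lip is 78 mm wide, 4 mm thick (7 with the black bezel plate on its outer face) and stands 24 mm above the floor of the finger well behind it; the well is 46 mm long (from the lip to the bulkhead in front of the drive), 74 mm wide, its floor 12 mm above the bench. The catch arm hangs over this well until it is swung aside
- right_lip (a point): the same point of the right tray
- left_bed (a point): middle of the floor of the left tray's bed, where a drive lies; moves with the tray; 12 mm above the bench, 103 mm behind the lip point
- right_bed (a point): the same point of the right tray
- drive: cased 2.5-inch drive, a flat closed slab 100 x 70 x 9 mm with a label, lying loose in one of the two trays (either one); it fills the tray's bed. Origin: centre of its underside
- drive_board: small bare circuit board 62 x 36 x 8 mm lying loose in the other tray. Origin: centre of its underside
- driver: small screwdriver, 116 mm long, 12 mm thick, lying on the bench along the rack's left side
- pliers: small pliers, 130 x 47 x 10 mm, lying to the right of the rack
- multimeter: hand multimeter lying on the bench, 138 x 69 x 43 mm, to the right of the rack
- screw_tray: flat tray with screws, 55 x 110 x 11 mm, at the left of the bench
- screw_box: small closed box, 62 x 85 x 28 mm, at the right
- mug: mug, 82 mm across and 91 mm high, with a handle, at the far left
Mind the look-alikes: they are no part of the job. Leave any blue look-alike of the drive alone.

How it is judged:
On the way, in this order (a step that is already met when the one before it is completed fails the run):
1. the catch of the tray with the cased drive is swung clear (over 0.7 rad) while that tray is still home (((distance between drive and left_bed below 0.02 m and value of joint left_catch above 0.7 rad and value of joint left_tray below 0.01 m) or (distance between drive and right_bed below 0.02 m and value of joint right_catch above 0.7 rad and value of joint right_tray below 0.01 m))), for 0.2 s.
2. that tray is drawn out to within 8 mm of its stop (((distance between drive and left_bed below 0.02 m and value of joint left_tray above 0.104 m) or (distance between drive and right_bed below 0.02 m and value of joint right_tray above 0.104 m))), for 0.2 s.
At the end, for the whole second after the job is handed in: the tray with the cased drive is within 8 mm of its outer stop and at rest, the drive still lies in its bed (within 20 mm of the bed's middle), the other tray is home (within 6 mm) and its catch is across it (under 0.35 rad) (((distance between drive and left_bed below 0.02 m and value of joint left_tray above 0.104 m and velocity of joint left_tray below 0.01 m/s and value of joint right_tray below 0.006 m and value of joint right_catch below 0.35 rad and linear speed of drive below 0.02 m/s) or (distance between drive and right_bed below 0.02 m and value of joint right_tray above 0.104 m and velocity of joint right_tray below 0.01 m/s and value of joint left_tray below 0.006 m and value of joint left_catch below 0.35 rad and linear speed of drive below 0.02 m/s))); the robot touches nothing.
It fails at once if the other tray is drawn out (over 10 mm) or its catch is swung aside (over 0.35 rad) ((distance between drive and left_bed below 0.02 m and (value of joint right_tray above 0.01 m or value of joint right_catch above 0.35 rad)) or (distance between drive and right_bed below 0.02 m and (value of joint left_tray above 0.01 m or value of joint left_catch above 0.35 rad))).
It fails at once if the drive or the bare board is touched by the robot (over 0.5 N) (contact force between any of the arm, the fingers and drive above 0.5 N or contact force between any of the arm, the fingers and drive_board above 0.5 N).
It fails at once if the drive is lifted (its underside more than 30 mm above the bench) (height (world z) of drive above 0.03 m).
It fails at once if a lip is pinched (over 3 N on the bezel on its outer face) (contact force between the fingers and left_bezel above 3 N or contact force between the fingers and right_bezel above 3 N).
It fails at once if a thing on the bench is moved more than 25 mm (distance of any of driver, pliers, screw_tray, screw_box, mug, multimeter from where it was at the start of the episode above 0.025 m).
It also fails if it takes over 38 s, if anything falls off the work surface, if the arm or the gripper's body presses on something with over 40 N, if the wrist force passes 120 N, or if a joint passes its speed limit or range.

## Working session

There is one attempt and no reset: what is moved stays moved. The work goes in short steps, Python scripts to look and compute and a tool call to move; the robot and the scene stay as the last step left them, time stands still between calls to the robot, and variables do not carry over. Pictures are saved under pics/ and viewed, at most 10 in all, crops included, and the job is handed in when it is done.

Besides the shell and the picture viewer there is one more tool, called after "Emit:" in YAML: its name, and indented under it one key for each argument. step_arm: Moves the arm, as the interface text tells. Its arguments: {"type":"object","properties":{"increments":{"type":"array"},"newtons":{"type":"number"}},"required":["increments"]}

```bash
mkdir -p pics; python3 - <<'E'
from cell import robot, viewer
import cv2,numpy as np
print({k:np.round(v,3) for k,v in robot.observe().items()})
for n in("scene","side"):
    im=viewer.read_camera(n); cv2.imwrite(f"pics/{n}0.png",im[:,:,::-1])
    p=viewer.camera_params(n); print(n,np.round(p["K"],1).tolist(),np.round(p["T"],3).tolist())
E
```

```text
{'time': np.float64(0.0), 'qpos': array([-1.395,  0.343,  1.525, -0.   ,  1.275, -0.146]), 'qvel': array([-0.001,  0.001, -0.002,  0.   , -0.002,  0.001]), 'joint_efforts': array([-1.0000e-03, -4.3124e+01, -2.4423e+01,  7.2000e-02,  5.6000e-02,
       -0.0000e+00]), 'tool_pos': array([ 0.166, -0.498,  0.226]), 'tool_rot': array([-3.14 , -0.   ,  0.322]), 'contact_force': array([ 1.08 , -0.049, -0.078]), 'torque': array([ 0.001, -0.053, -0.001]), 'grip_force': np.float64(0.0), 'opening': np.float64(0.092)}
scene [[487.3, 0.0, 320.5], [0.0, 487.3, 242.7], [0.0, 0.0, 1.0]] [[-0.669, -0.586, 0.457, 0.019], [-0.743, 0.52, -0.421, 0.498], [0.009, -0.621, -0.784, 0.943], [0.0, 0.0, 0.0, 1.0]]
side [[617.6, 0.0, 321.1], [0.0, 617.6, 239.6], [0.0, 0.0, 1.0]] [[-0.984, -0.049, 0.172, 0.303], [-0.178, 0.353, -0.918, 1.227], [-0.016, -0.934, -0.356, 0.537], [0.0, 0.0, 0.0, 1.0]]
```

View pics/scene0.png

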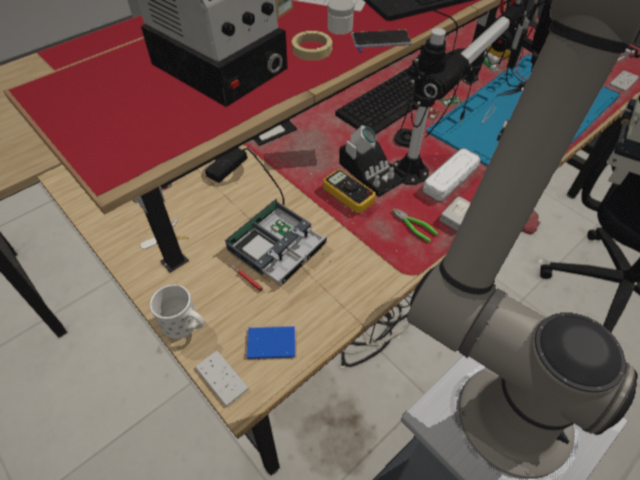

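View pics/side0.png

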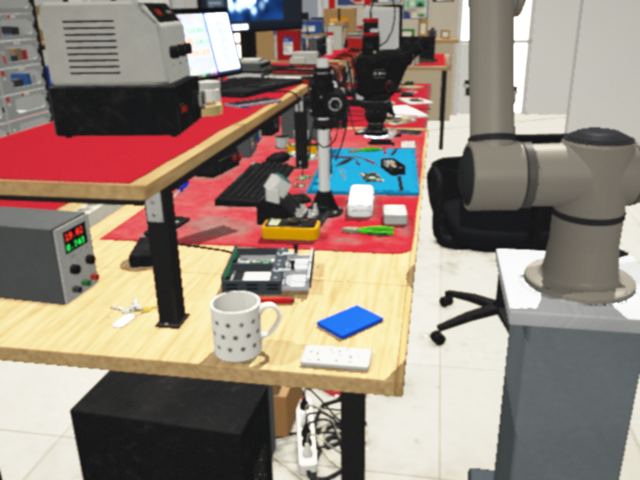

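The rack is at about (277,240) in scene and (268,270) in side. Candidates for the drive are the pale slab at (258,246), the green board at (282,228), and the blue look-alike at (272,342), which lies outside the rack. I'll crop in to check.

```bash
python3 - <<'E'
import cv2,numpy as np
a=cv2.imread("pics/scene0.png")[195:285,220:335]; b=cv2.imread("pics/side0.png")[235:300,215:330]
a=cv2.resize(a,None,fx=6.9,fy=6.6,interpolation=cv2.INTER_CUBIC)[:, :]
cv2.imwrite("pics/c1.png",cv2.resize(cv2.imread("pics/scene0.png")[195:285,220:335],None,fx=6.5,fy=6.5,interpolation=cv2.INTER_CUBIC))
E
```

```text
(no output)
```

View pics/c1.png

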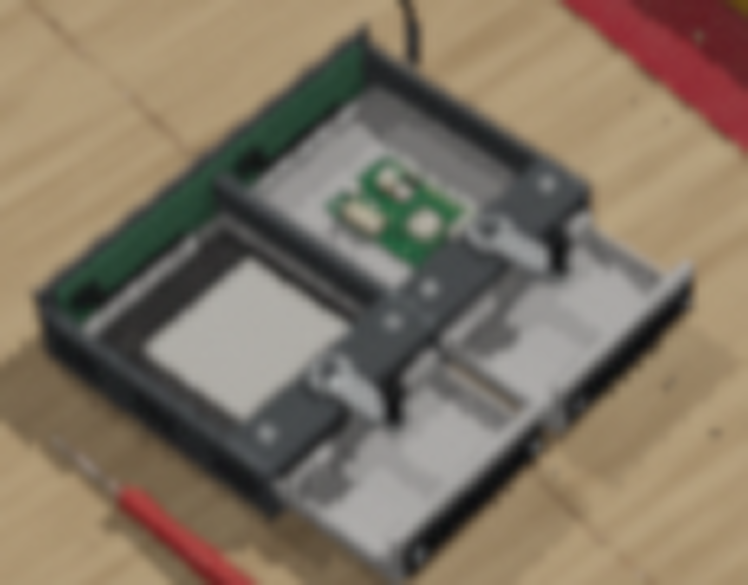

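The crop shows the cased drive with its label at crop (245,340), in the bay beside the red driver, which is the left tray. The green board at (400,205) is in the right tray, and the catches have black pegs at about (393,365) and (558,225). Next I'll cast rays.

```bash
cat > h.py <<'E'
import numpy as np
from cell import robot, viewer
def ray(n,u,v,z,p=None):
    p=p or viewer.camera_params(n); K,T=np.array(p["K"]),np.array(p["T"])
    d=T[:3,:3]@np.linalg.solve(K,[u,v,1]); o=T[:3,3]
    return o+d*(z-o[2])/d[2]
def proj(n,P):
    p=viewer.camera_params(n); T=np.linalg.inv(p["T"]); q=np.array(p["K"])@(T[:3,:3]@P+T[:3,3]); return q[:2]/q[2]
E
python3 - <<'E'
from h import *
f=lambda x,y,z: ray("scene",220+(x+.5)/6.5-.5,195+(y+.5)/6.5-.5,z)
pts=dict(lpiv=(328,372,.04),rpiv=(488,230,.04),lpeg=(392,362,.057),rpeg=(560,222,.057),BL=(42,297,.043),BR=(362,35,.043),FR=(590,190,.038),
 liplo=(400,560,.036),lipli=(545,412,.036),lipri=(565,400,.036),lipro=(688,268,.036),label=(248,340,.021))
for k,v in pts.items(): pts[k]=f(*v); print(k,np.round(pts[k],4))
for a,b in(("lpiv","rpiv"),("BL","BR"),("liplo","lipro")):
    d=pts[a]-pts[b]; print(a,b,np.linalg.norm(d),np.degrees(np.arctan2(-d[0],d[1])))
T=viewer.camera_params("wrist")["T"]; print(np.round(T,3)); 
E
```

```text
lpiv [0.6035 0.119  0.04  ]
rpiv [0.6162 0.0335 0.04  ]
lpeg [0.581  0.1066 0.057 ]
rpeg [0.5904 0.0202 0.057 ]
BL [0.6974 0.1766 0.043 ]
BR [0.7224 0.008  0.043 ]
FR [ 0.6071 -0.0088  0.038 ]
liplo [0.5258 0.1493 0.036 ]
lipli [0.5407 0.0707 0.036 ]
lipri [0.54   0.0619 0.036 ]
lipro [ 0.5558 -0.012   0.036 ]
label [0.647  0.1238 0.021 ]
lpiv rpiv 0.0864358574721522 8.432237844144652
BL BR 0.17040773119413644 8.427897911017656
liplo lipro 0.16407696982700978 10.53076405792983
[[ 0.316 -0.91  -0.268  0.239]
 [-0.949 -0.303 -0.089 -0.474]
 [-0.001  0.282 -0.959  0.384]
 [ 0.     0.     0.     1.   ]]
```

Emit:
step_arm:
  increments:
    - {"delta_pos": [4, -3.4, -0.3], "dr": [0, 0, 2], "fingers": 1}
    - {"delta_pos": [8.5, -7.2, -0.5], "dr": [0, 0, 4], "fingers": 1}
    - {"delta_pos": [13, -11, -0.8], "dr": [0, 0, 6], "fingers": 1}
    - {"delta_pos": [17.5, -15, -1], "dr": [0, 0, 8], "fingers": 1}
    - {"delta_pos": [22, -18.8, -1.4], "dr": [0, 0, 10], "fingers": 1}

```text
time: 0.72
tool_pos: [0.3157, -0.2482, 0.2406]
tool_rot: [-3.141, 0.0, 0.146]
contact_force: [1.0, -1.0, -0.3]
opening: 0.0469
grip_force: 0.0
```

Emit:
step_arm:
  increments:
    - {"delta_pos": [3.5, -4.2, 0], "dr": [0, 0, 0], "fingers": 1}
    - {"delta_pos": [7, -8.5, 0], "dr": [0, 0, 0], "fingers": 1}
    - {"delta_pos": [10.5, -12.7, 0], "dr": [0, 0, 0], "fingers": 1}
    - {"delta_pos": [14, -17, 0], "dr": [0, 0, 0], "fingers": 1}
    - {"delta_pos": [17.5, -21.2, 0], "dr": [0, 0, 0], "fingers": 1}

```text
time: 1.35
tool_pos: [0.4579, -0.013, 0.2405]
tool_rot: [3.141, 0.0, 0.147]
contact_force: [0.1, -0.0, 0.3]
opening: 0.0005
grip_force: 0.0
```

Emit:
step_arm:
  increments:
    - {"delta_pos": [3, -3.7, 0], "dr": [0, 0, 0], "fingers": 1}
    - {"delta_pos": [6, -7.4, 0], "dr": [0, 0, 0], "fingers": 1}
    - {"delta_pos": [7.8, -9.4, 0], "dr": [0, 0, 0], "fingers": 1}
    - {"delta_pos": [7.8, -9.4, 0], "dr": [0, 0, 0], "fingers": 1}
    - {"delta_pos": [7.8, -9.4, 0], "dr": [0, 0, 0], "fingers": 1}

```text
time: 1.98
tool_pos: [0.5201, 0.0891, 0.2403]
tool_rot: [3.141, 0.001, 0.147]
contact_force: [0.6, -1.1, 0.4]
opening: 0.0005
grip_force: 0.0
```

```bash
python3 - <<'E'
from h import *
import cv2,pickle
p=viewer.camera_params("wrist"); im=viewer.read_camera("wrist")[:,:,::-1]; cv2.imwrite("pics/w1.png",im); pickle.dump(p,open("w1.pkl","wb"))
print(np.round(p["K"],1).tolist(),np.round(p["T"],3).tolist(),robot.observe()["tool_pos"],robot.observe()["tool_rot"])
E
```

```text
[[432.1, 0.0, 320.2], [0.0, 432.1, 241.3], [0.0, 0.0, 1.0]] [[0.146, -0.949, -0.28, 0.597], [-0.989, -0.14, -0.042, 0.1], [0.001, 0.283, -0.959, 0.398], [0.0, 0.0, 0.0, 1.0]] [0.52009782 0.0888334  0.24054678] [3.14127699e+00 8.00223887e-04 1.46482695e-01]
```

View pics/w1.png

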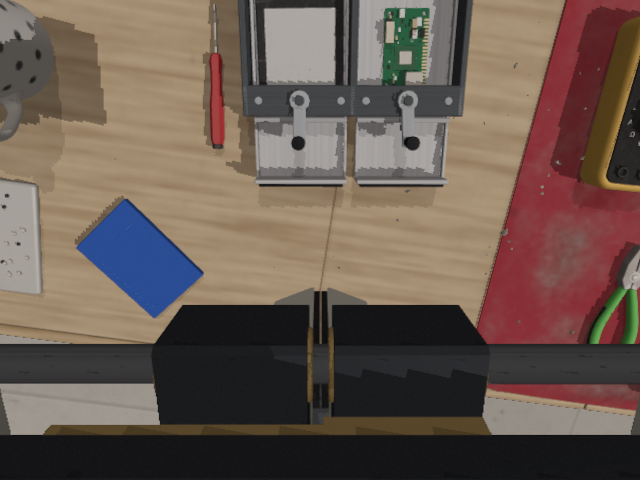

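The wrist view shows the left bay with the drive (label at 300,43). Pegs are at (298,143) and (412,143), pivots at (299,100) and (408,100), and the left lip's top edge runs along row ~180 from column 257 to 344.

```bash
python3 - <<'E'
from h import *
import pickle
p=pickle.load(open("w1.pkl","rb")); t=np.array([.5201,.0888])
c,s=np.cos(.147),np.sin(.147)
for k,(u,v,z) in dict(lpiv=(299,100,.04),rpiv=(408,100,.04),lpeg=(298,142,.057),rpeg=(412,142,.057),lip0=(257,179,.036),lip1=(344,179,.036),rlip1=(444,179,.036),barL=(243,116,.034),barR=(463,116,.034)).items():
    q=ray("wrist",u,v,z,p); d=q[:2]-t
    print(k,np.round(q,4),"tool cm",np.round(100*np.array([c*d[0]+s*d[1],s*d[0]-c*d[1]]),2))
E
```

```text
lpiv [0.6044 0.1181 0.04  ] tool cm [ 8.77 -1.67]
rpiv [0.617  0.0332 0.04  ] tool cm [8.77 6.92]
lpeg [0.5734 0.114  0.057 ] tool cm [ 5.64 -1.71]
rpeg [0.5863 0.0271 0.057 ] tool cm [5.64 7.08]
lip0 [0.5369 0.1448 0.036 ] tool cm [ 2.49 -5.29]
lip1 [0.5476 0.0727 0.036 ] tool cm [2.48 2.  ]
rlip1 [ 0.5599 -0.0102  0.036 ] tool cm [ 2.48 10.38]
barL [0.5857 0.1616 0.034 ] tool cm [ 7.55 -6.24]
barR [ 0.6117 -0.0145  0.034 ] tool cm [ 7.55 11.56]
```

Emit:
step_arm:
  increments:
    - {"delta_pos": [2.5, 0.8, 4], "dr": [0, 0, 0], "fingers": 1}
    - {"delta_pos": [5, 1.6, 9], "dr": [0, 0, 0], "fingers": 1}
    - {"delta_pos": [5.2, 1.6, 13.5], "dr": [0, 0, 0], "fingers": 1}
    - {"delta_pos": [5.2, 1.6, 17], "dr": [0, 0, 0], "fingers": 1}
    - {"delta_pos": [5.2, 1.6, 19.5], "dr": [0, 0, 0], "fingers": 1}

```text
time: 2.65
tool_pos: [0.5735, 0.0801, 0.0442]
tool_rot: [-3.142, 0.002, 0.146]
contact_force: [0.5, 0.2, 0.4]
opening: 0.0004
grip_force: 0.0
```

Emit:
step_arm:
  increments:
    - {"delta_pos": [0, -0.8, 0], "dr": [0, 0, 0], "fingers": 1}
    - {"delta_pos": [0, -1.5, 0], "dr": [0, 0, 0], "fingers": 1}
    - {"delta_pos": [0.2, -2.2, 0], "dr": [0, 0, 0], "fingers": 1}
    - {"delta_pos": [0.5, -2.8, 0], "dr": [0, 0, 0], "fingers": 1}
    - {"delta_pos": [0.9, -3.3, 0], "dr": [0, 0, 0], "fingers": 1}

```text
time: 3.28
tool_pos: [0.5789, 0.116, 0.0464]
tool_rot: [3.141, -0.001, 0.148]
contact_force: [-1.0, -1.1, 2.2]
opening: 0.0004
grip_force: 1.2
```

Emit:
step_arm:
  increments:
    - {"delta_pos": [0.4, -0.3, 0], "dr": [0, 0, 0], "fingers": 1}
    - {"delta_pos": [0.8, -0.6, 0], "dr": [0, 0, 0], "fingers": 1}
    - {"delta_pos": [1.1, -0.8, 0], "dr": [0, 0, 0], "fingers": 1}
    - {"delta_pos": [1.4, -1.0, 0], "dr": [0, 0, 0], "fingers": 1}
    - {"delta_pos": [1.4, -1.0, 0], "dr": [0, 0, 0], "fingers": 1}

```text
time: 3.9
tool_pos: [0.5913, 0.1274, 0.0457]
tool_rot: [3.141, -0.001, 0.147]
contact_force: [0.1, -1.3, 1.3]
opening: 0.0005
grip_force: 0.8
```

```bash
python3 - <<'E'
from h import *
import cv2
p=viewer.camera_params("wrist"); im=viewer.read_camera("wrist")[:,:,::-1]; cv2.imwrite("pics/w2.png",im)
E
```

```text
(no output)
```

View pics/w2.png

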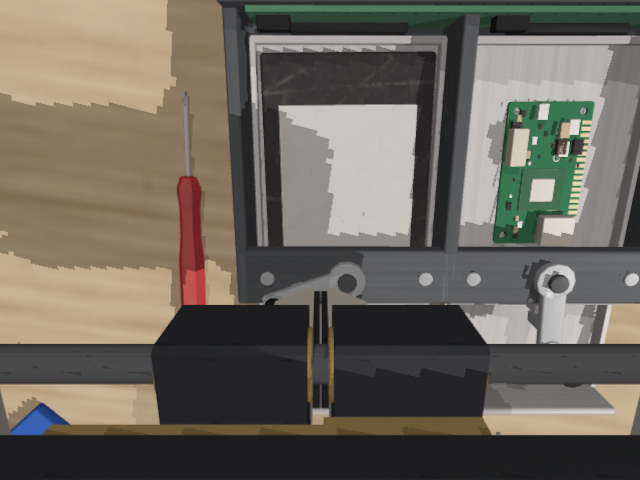

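The catch now lies along the cross bar, with its pivot at (347,278), its end at (270,300), and an angle of about 1.25 rad. I'll back off, rise, and enter the well.

Emit:
step_arm:
  increments:
    - {"delta_pos": [-0.5, 0.8, 0], "dr": [0, 0, 0], "fingers": 1}
    - {"delta_pos": [-0.5, 0.9, -2], "dr": [0, 0, 0], "fingers": 1}
    - {"delta_pos": [-1.0, 1.0, -4], "dr": [0, 0, 0], "fingers": 1}
    - {"delta_pos": [-2.9, 1.0, -4], "dr": [0, 0, 0], "fingers": 1}
    - {"delta_pos": [-2.9, 1.0, -4], "dr": [0, 0, 0], "fingers": 1}

```text
time: 4.58
tool_pos: [0.5627, 0.113, 0.0864]
tool_rot: [-3.142, 0.0, 0.147]
contact_force: [0.9, -0.3, 0.4]
opening: 0.0005
grip_force: 0.0
```

```bash
python3 - <<'E'
from h import *
import cv2
o=robot.observe(); print(o["tool_pos"],o["tool_rot"])
im=viewer.read_camera("wrist")[:,:,::-1]; a=im
b=cv2.resize(viewer.read_camera("side")[220:310,200:340,::-1],None,fx=4.5,fy=4.5,interpolation=cv2.INTER_CUBIC)
cv2.imwrite("pics/w3.png",b)
E
```

```text
[0.56267129 0.11302002 0.08643805] [-3.14157105e+00  2.63288641e-04  1.47133199e-01]
```

View pics/w3.png

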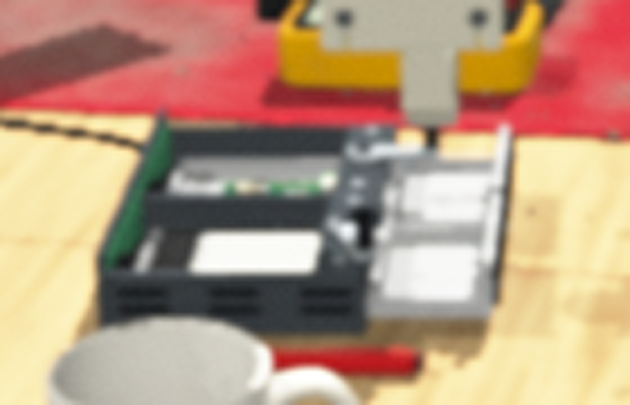

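The side view shows the left catch swung onto the bar (340,235) and the fingertip hanging above the well, clear of the lip at x≈500. I'll go down.

Emit:
step_arm:
  increments:
    - {"delta_pos": [0, 0, 2.5], "dr": [0, 0, 0], "fingers": 1}
    - {"delta_pos": [0, 0, 4.5], "dr": [0, 0, 0], "fingers": 1}
    - {"delta_pos": [0, 0, 6], "dr": [0, 0, 0], "fingers": 1}
    - {"delta_pos": [0, 0, 6.7], "dr": [0, 0, 0], "fingers": 1}
    - {"delta_pos": [0, 0, 6.7], "dr": [0, 0, 0], "fingers": 1}

```text
time: 5.3
tool_pos: [0.5637, 0.1132, 0.0184]
tool_rot: [3.142, 0.001, 0.147]
contact_force: [0.3, -0.1, 0.3]
opening: 0.0007
grip_force: 0.0
```

Emit:
step_arm:
  increments:
    - {"delta_pos": [-0.7, 0, 0], "dr": [0, 0, 0], "fingers": 1}
    - {"delta_pos": [-1.4, 0, 0], "dr": [0, 0, 0], "fingers": 1}
    - {"delta_pos": [-2.2, 0, 0], "dr": [0, 0, 0], "fingers": 1}
    - {"delta_pos": [-3.0, 0, 0], "dr": [0, 0, 0], "fingers": 1}
    - {"delta_pos": [-4.0, 0, 0], "dr": [0, 0, 0], "fingers": 1}

```text
time: 5.92
tool_pos: [0.5241, 0.1073, 0.0191]
tool_rot: [3.141, -0.001, 0.147]
contact_force: [2.3, 0.3, 1.0]
opening: 0.0002
grip_force: 1.2
```

Emit:
step_arm:
  increments:
    - {"delta_pos": [-1, 0, 0], "dr": [0, 0, 0], "fingers": 1}
    - {"delta_pos": [-2, 0, 0], "dr": [0, 0, 0], "fingers": 1}
    - {"delta_pos": [-3, 0, 0], "dr": [0, 0, 0], "fingers": 1}
    - {"delta_pos": [-4, 0, 0], "dr": [0, 0, 0], "fingers": 1}
    - {"delta_pos": [-5.0, 0, 0], "dr": [0, 0, 0], "fingers": 1}

```text
time: 6.55
tool_pos: [0.474, 0.0999, 0.0187]
tool_rot: [3.142, 0.0, 0.147]
contact_force: [2.1, 0.8, 2.4]
opening: 0.0007
grip_force: 1.2
```

Emit:
step_arm:
  increments:
    - {"delta_pos": [-0.8, 0, 0], "dr": [0, 0, 0], "fingers": 1}
    - {"delta_pos": [-1.5, 0, 0], "dr": [0, 0, 0], "fingers": 1}
    - {"delta_pos": [-2.2, 0, 0], "dr": [0, 0, 0], "fingers": 1}
    - {"delta_pos": [-2.7, 0, 0], "dr": [0, 0, 0], "fingers": 1}
    - {"delta_pos": [-3.1, 0, 0], "dr": [0, 0, 0], "fingers": 1}

```text
time: 7.18
tool_pos: [0.4437, 0.0955, 0.0187]
tool_rot: [3.142, 0.0, 0.147]
contact_force: [2.0, 1.8, 0.3]
opening: 0.0007
grip_force: 1.1
```

Emit:
step_arm:
  increments:
    - {"delta_pos": [-0.2, 0, 0], "dr": [0, 0, 0], "fingers": 1}
    - {"delta_pos": [-0.4, 0, 0], "dr": [0, 0, 0], "fingers": 1}
    - {"delta_pos": [-0.5, 0, 0], "dr": [0, 0, 0], "fingers": 1}
    - {"delta_pos": [-0.6, 0, 0], "dr": [0, 0, 0], "fingers": 1}
    - {"delta_pos": [-0.6, 0, 0], "dr": [0, 0, 0], "fingers": 1}

```text
time: 7.8
tool_pos: [0.4409, 0.0949, 0.0189]
tool_rot: [3.141, -0.006, 0.147]
contact_force: [8.6, 3.5, -5.5]
opening: 0.0003
grip_force: 4.8
```

The force rose to 8.6 N with the tool lagging, so the tray is at its stop. I'll back off the lip and lift.

Emit:
step_arm:
  increments:
    - {"delta_pos": [0.6, 0, 0], "dr": [0, 0, 0], "fingers": 1}
    - {"delta_pos": [1.4, 0, 0], "dr": [0, 0, 0], "fingers": 1}
    - {"delta_pos": [1.4, 0, -1], "dr": [0, 0, 0], "fingers": 1}
    - {"delta_pos": [1.4, 0, -5], "dr": [0, 0, 0], "fingers": 1}
    - {"delta_pos": [1.4, 0, -10], "dr": [0, 0, 0], "fingers": 1}

```text
time: 8.43
tool_pos: [0.4507, 0.0965, 0.1195]
tool_rot: [-3.141, 0.003, 0.147]
contact_force: [1.4, 0.4, -0.6]
opening: 0.0003
grip_force: 0.0
```

Emit:
step_arm:
  increments:
    - {"delta_pos": [-1, 0, -3], "dr": [0, 0, 0], "fingers": 1}
    - {"delta_pos": [-3, 0, -6], "dr": [0, 0, 0], "fingers": 1}
    - {"delta_pos": [-4, 0, -8], "dr": [0, 0, 0], "fingers": 1}
    - {"delta_pos": [-4, 0, -8], "dr": [0, 0, 0], "fingers": 1}
    - {"delta_pos": [-4, 0, -8], "dr": [0, 0, 0], "fingers": 1}

```text
time: 9.05
tool_pos: [0.4122, 0.0908, 0.1982]
tool_rot: [3.142, 0.001, 0.147]
contact_force: [0.1, -0.2, 0.5]
opening: 0.0006
grip_force: 0.0
```

```bash
python3 - <<'E'
from h import *
import cv2,pickle
o=robot.observe(); print(o["tool_pos"],o["contact_force"])
p=viewer.camera_params("wrist"); im=viewer.read_camera("wrist")[:,:,::-1]; cv2.imwrite("pics/w4.png",im); pickle.dump(p,open("w4.pkl","wb"))
E
```

```text
[0.41216049 0.09075137 0.19820408] [ 0.05402805 -0.23219496  0.52146921]
```

View pics/w4.png

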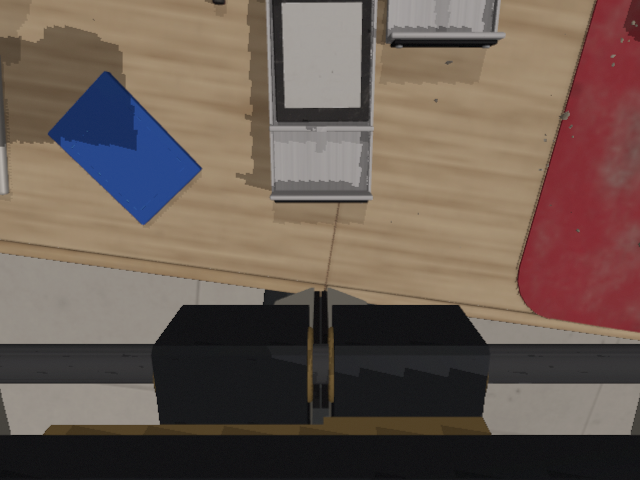

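The tray is out with its lip at row ~196, and the drive lies in its bed (label at 322,55). I'll check the travel between the left and right lips, then hand in.

```bash
python3 - <<'E'
from h import *
import pickle
p=pickle.load(open("w4.pkl","rb"))
a=ray("w",322,195,.036,p);b=ray("w",446,36,.036,p);d=(b-a)[:2]
x=d@[np.cos(.147),np.sin(.147)]; print("travel",x)
if x>.106: print(robot.hand_in())
E
```

```text
travel 0.10878892771237987
the job is handed in; nothing more can be done
None
```

The cased drive's tray (left bay) is drawn out to its stop, with about 109 mm of travel measured against the 112 mm stop and the drive still in its bed; the right tray is still home, nothing else was handled, and the job was handed in at about 9 s with no verdict returned.

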